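# Free the hook balance's left-hand clamp screw and hang the stirrup weight

### The arm

A 6-joint arm with a two-finger parallel gripper is mounted at the origin on the work surface. World frame = base frame: x ahead of the robot, y to its left, z up, the work surface at z = 0. Lengths are in mm, angles in rad, forces in N, time in s.
With the tool pointing down it reaches from about 350 to 875 mm from the base axis. Payload 4.2 kg.
Tool frame: the origin (TCP) lies between the finger pads; the fingertips stand 17 mm ahead of it and the grasp point (between the pads) lies 2 mm behind it; z points along the fingers, y is the line along which they close (so a half turn about z gives the same grasp; the last joint's range is limited). The gripper opens to 85 mm and grips with 20 to 120 N. Pads are 22 mm wide; open, the fingers measure 114 mm over their backs; the gripper's body (76 mm by 85 mm) begins 54 mm behind the grasp point. The pads swing forward as they close: fully open they stand 13 mm farther back than shut.
Start: joints at [1.449, 0.385, 0.008, 0, -1.194, -0.259], TCP at [232.256, 580.221, 248.312] pointing down, gripper open.
Joint ranges: [-3.14, 3.14], [-1.21, 2.06], [-1.07, 1.41], [-3.16, 2.05], [-2.99, -0.16], [-3.1, 3.1]. Speed limits (rad/s): [2.79, 2.79, 3.14, 3.14, 3.14, 3.14].

### API

Orientations are given as a unit quaternion [x, y, z, w].
In Python, from bench import arm gives the robot as it stands.
- The arm moves only by the shell command python3 jog.py 'ROWS' [OPENING]. ROWS is a JSON list of rows, 1 to 10 of them, each an object with the fields pos (a list: dx, dy, dz in normalised numbers (1 is 0.5 m)), rot (a list: a rotation vector rx, ry, rz in parts of the range, where 1.0 means 4 rad); a field left out counts as zero; each row is the pose to reach, as a shift and turn from the pose commanded when the command began, along the tool's axes at that moment; what a row does not reach only later rows make up. A row lasts 1/10 s, in which the tool goes at most 50 mm and 0.15 rad, less where a joint would pass 70% of its speed; a pose out of reach is approached as far as the arm can. OPENING is the finger opening in mm, set as the command begins (- or left out keeps the last). The fingers move at their own pace and stop on an object; the grip force is fixed at half the most. Time passes only in rows, so rows that do not move let the fingers close. It prints the time, the measured TCP pose, the force, the opening and the grip force at its end. A shift or turn number past 1, either way, is cut back to 1. Input that does not fit is refused with a message, and nothing moves.
- arm.read_state(): the state, without advancing time (a new reading comes with each control period).
- arm.get_image(name): name is "side" or "top"; returns the picture (400x640x3 uint8, blue, green, red); there is no depth.
- arm.get_calibration(name): a dict with "K" (3x3 intrinsics, pixels), "D" ([k1, k2, p1, p2, k3] as OpenCV has them; the pictures are not rectified), "rvec" (rotation vector, rad) and "tvec" (3), from world to camera coordinates, as OpenCV has them. Camera axes: x right, y down, z forward; pixel columns grow to the right and rows downward; lengths in mm; the calibration is good to about 2 mm. A picture is of the moment at which its call begins. get_calibration takes no time and is no camera call.
- arm.job_done(): hands the job in; it is judged then, once.
The state is a dict: "clock": time; "joints": joint angles; "joint_vel": joint speeds; "joint_efforts": joint torques, N m; "position": TCP position; "ee_rot": TCP orientation; "contact_force": force on the tool from outside, world axes, zero at the start; "wrist_torque": the same for the moment, N m; "gripper_width": finger opening in mm; "grasp_force": force on a finger pad.
Only numpy, scipy, OpenCV 4.12 (cv2) and the standard library are available. Lean on these libraries where they do the work, as an engineer would, in place of code of your own. Each camera call takes 0.05 s, during which the arm holds its last target. There are 200 camera calls.

### The job

Free the hook balance: its clamp screw has a left-hand thread, so turn the bar clockwise (seen from above) until the arm with the engraved line lies over the line engraved on the round plate, and never tighten it the other way. Then pick up the steel weight with the wire stirrup, hang it by the stirrup on the balance's hook, tug it gently downwards (about 5 N on top of its own weight) for a moment while you still hold it, and let go so that it hangs free. Leave the other glassware, jar and weight standing.

Things in the scene. Friction and masses are not known exactly. Their poses are not given: they have to be found in the camera images.
- stand: Fixed white hook balance on a 110 x 270 mm foot, 237 mm tall. Origin on the table under the pivot post, z up. Its beam lies along its y axis 150 mm up, hook at the +y end. The upright clamp screw (y = -75 mm) presses on the beam's tail through a round plate, 112 mm across, top 200 mm up.
- bar_axis (a point): On the clamp screw's upright axis, level with the top of its dark bar: two 42 mm arms, 8 mm thick, 20 mm high, underside 7 to 8 mm over the plate at first; hub radius 11 mm, 9 mm above the bar. Clockwise from above unscrews: it rises 12 mm a turn. Stiff (0.14 N m), stays where left, needs 120 to 146 degrees, can turn past the mark. Push an arm with shut fingertips or grip it.
- bar_mark (a point): Point on the top of the marked arm of the bar, 36 mm from the screw's axis, on the light engraved line (26 mm by 5 mm) which only that arm has. It turns with the screw.
- plate_mark (a point): Point on the round plate's top, 36 mm from the screw's axis on the dark engraved line (26 mm by 5 mm, 30 to 56 mm from the axis, on the stand's +x side). The clamp is free when the bar's marked arm lies over this line.
- tight_point (a point): Unmarked point on the plate's top, 36 mm from the axis, over which the marked arm would stand if the screw were overtightened, 31 to 57 degrees anticlockwise of where the arm starts.
- hook: The beam with the steel hook on its +y end: 8 mm round bar running out along the stand's +y, upturned at its end. Frame parallel to the stand's; origin at the beam's pivot. With the clamp free the beam gives downwards like a spring, about 1.5 N per mm at the hook.
- hook_seat (a point): The bottom of the hook's valley, on the bar's top, 121 mm from the pivot and 150 mm above the table: the stirrup rests here. The beam's end is 26 mm inward of it.
- hook_tip (a point): Topmost point of the hook's upturned end, 29 mm further out along the stand's +y than the seat and 20 mm above it.
- weight: Loose steel stirrup weight, 0.3 kg: disc 46 mm wide, 24 mm high; 5 mm wire stirrup, sides at y = +-20 mm; its peak's underside, which sits on the hook, is 81 mm up. Grip tab on the peak, 16 mm (y) x 10 mm (x), 86 to 121 mm up. Origin: centre of underside. Hang it with its y along the stand's x; grip across the tab's 16 mm so the fingers pass either side of the hook's tip.
- weight_tab (a point): Centre of the top of the weight's grip tab, 121 mm above its underside.
- knob_weight: Bystander: plain steel weight, 48 mm diameter, 78 mm tall with a knob on top and no stirrup. Origin at its underside.
- jar: Bystander: white plastic jar, 62 mm diameter, 85 mm tall. Origin at its underside.
- flask: Bystander: conical glass flask, 72 mm diameter at the foot, 108 mm tall. Origin at its underside.
- beaker: Bystander: glass beaker, 56 mm diameter, 65 mm tall. Origin at its underside.

How it is judged (in metres and radians):
On the way, in this order (a step that is already met when the one before it is completed fails the run):
1. the clamp screw is turned clockwise until the bar's engraved line lies over the plate's line, with the weight still standing on the table (horizontal distance between bar_mark and plate_mark below 0.009 m and height (world z) of weight below 0.01 m), for 0.3 s.
2. the weight, hung on the hook and still held, is tugged downwards so that the hook carries 5.2 N or more (contact force between weight and hook above 5.2 N and contact force between the fingers and weight above 0.5 N and distance between weight and hook_seat below 0.1 m), for 0.2 s.
At the end, for the whole second after the job is handed in: The bar's line lies over the plate's line (the points 36 mm from the axis within 9 mm); the weight hangs by its stirrup on the hook, underside above 45 mm, tab within 25 mm of the seat seen from above, within 17 degrees of upright, at rest (below 0.05 m/s), let go, the hook carrying over 1.5 N (horizontal distance between bar_mark and plate_mark below 0.009 m and contact force between weight and hook above 1.5 N and horizontal distance between weight_tab and hook_seat below 0.025 m and height (world z) of weight above 0.045 m and angle between weight's own z axis and vertical below 0.3 rad and linear speed of weight below 0.05 m/s and contact force between the fingers and weight below 0.1 N); the robot touches nothing.
It fails at once if the screw is tightened (turned anticlockwise) until the marked arm comes within 7 mm of the tight point (horizontal distance between bar_mark and tight_point below 0.007 m).
It fails at once if the hook is loaded with more than 22 N by the weight (contact force between weight and hook above 22 N).
It fails at once if the weight is tipped over (angle between weight's own z axis and vertical above 0.8 rad).
It fails at once if another weight, the jar, the flask or the beaker is tipped over (angle between any of knob_weight, jar, flask, beaker's own z axis and vertical above 0.6 rad).
It also fails if it takes over 72 s, if anything falls off the work surface, if the arm or the gripper's body presses on something with over 40 N, if the wrist force passes 120 N, or if a joint passes its speed limit or range.

## Working session

There is one attempt and no reset: what is moved stays moved. The work goes in short steps, Python scripts to look and compute and a shell command to move; the robot and the scene stay as the last step left them, time stands still between calls to the robot, and variables do not carry over. Pictures are saved under pics/ and viewed, at most 13 in all, crops included, and the job is handed in when it is done.

```bash
ls; mkdir -p pics; python3 - <<'E'
from bench import arm
import cv2
for n in("side","top"):
    cv2.imwrite(f"pics/{n}0.png",arm.get_image(n)); c=arm.get_calibration(n); print(n,{k:[round(float(x),4) for x in __import__('numpy').ravel(v)] for k,v in c.items()})
s=arm.read_state();print(s)
E
```

```text
bench.py
jog.py
pics
side {'K': [459.4567, 0.0, 317.8703, 0.0, 459.4567, 204.6866, 0.0, 0.0, 1.0], 'D': [-0.0937, 0.0, 0.0, 0.0, 0.0], 'rvec': [2.3563, -0.5708, 0.2033], 'tvec': [-410.9865, 257.6046, 1103.2326]}
top {'K': [468.124, 0.0, 311.7783, 0.0, 468.124, 199.4225, 0.0, 0.0, 1.0], 'D': [-0.0519, 0.0, 0.0, 0.0, 0.0], 'rvec': [2.1269, -2.1644, 0.1203], 'tvec': [58.2448, 493.0716, 1580.1652]}
{'clock': 0.1, 'joints': array([ 1.44864813e+00,  3.85468520e-01,  6.79257472e-03, -3.98839230e-04,
       -1.19397089e+00, -2.58586982e-01]), 'joint_vel': array([ 0.00046738, -0.00059536,  0.00301795,  0.00033883,  0.00074383,
       -0.00045615]), 'joint_efforts': array([-1.01228254e-04, -3.93318093e+01,  1.88929063e+01,  4.19791415e+00,
       -2.56758824e-03,  3.17801465e-06]), 'position': array([232.07257092, 579.81648981, 247.35478893]), 'ee_rot': array([ 9.81920389e-01, -1.89291994e-01, -1.21857431e-04,  9.35736384e-04]), 'contact_force': array([-0.3474147 ,  0.61809634,  0.45941203]), 'wrist_torque': array([ 0.01229867,  0.02190122, -0.00438536]), 'grasp_force': 0.0, 'gripper_width': 85.43825882283008}
```

View pics/side0.png

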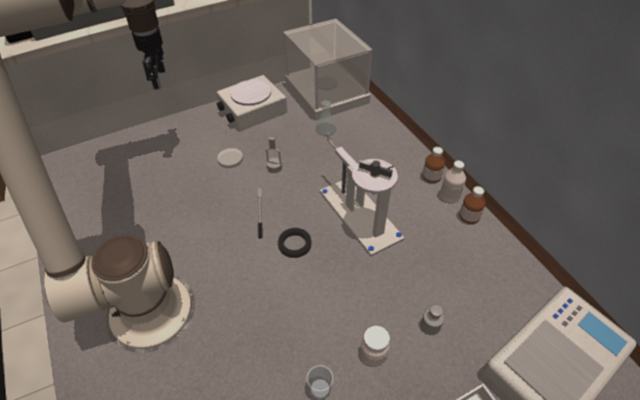

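View pics/top0.png

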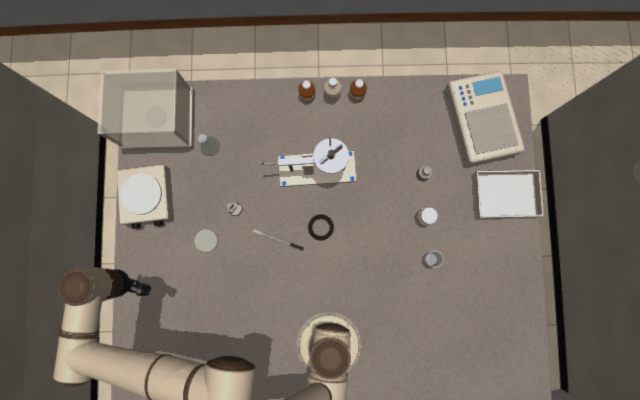

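The top view shows the stand's foot centred near (317,168) with its hook end at (262,163). The clamp is at (331,155), the stirrup weight at (235,208), the flask at (203,140), and the knob weight, jar and beaker at right. In the side view the clamp is at (375,170), the weight at (273,155) and the hook end at about (330,138). I'll enlarge both.

```bash
python3 - <<'E'
import cv2,numpy as np
t=cv2.imread("pics/top0.png");s=cv2.imread("pics/side0.png")
def crop(im,x,y,w,h,f,step=10):
    c=cv2.resize(im[y:y+h,x:x+w],None,fx=f,fy=f,interpolation=cv2.INTER_CUBIC)
    for i in range(x,x+w):
        if i%step==0: cv2.line(c,((i-x)*f,0),((i-x)*f,6),(0,255,255),1); cv2.putText(c,str(i),((i-x)*f,16),0,.35,(0,255,255),1)
    for j in range(y,y+h):
        if j%step==0: cv2.line(c,(0,(j-y)*f),(6,(j-y)*f),(0,255,255),1); cv2.putText(c,str(j),(8,(j-y)*f+4),0,.35,(0,255,255),1)
    return c
cv2.imwrite("pics/topc.png",crop(t,220,130,140,90,5) if 0 else cv2.vconcat([crop(t,256,134,108,60,7),crop(t,190,180,108,36,7)[:120*0+180]]))
cv2.imwrite("pics/sidec.png",crop(s,255,125,155,130,5))
E
```

```text
(no output)
```

View pics/topc.png

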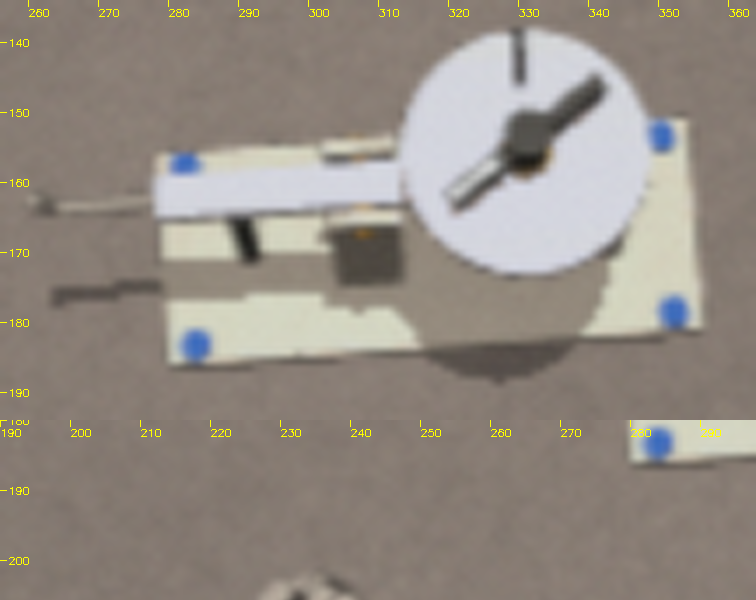

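View pics/sidec.png

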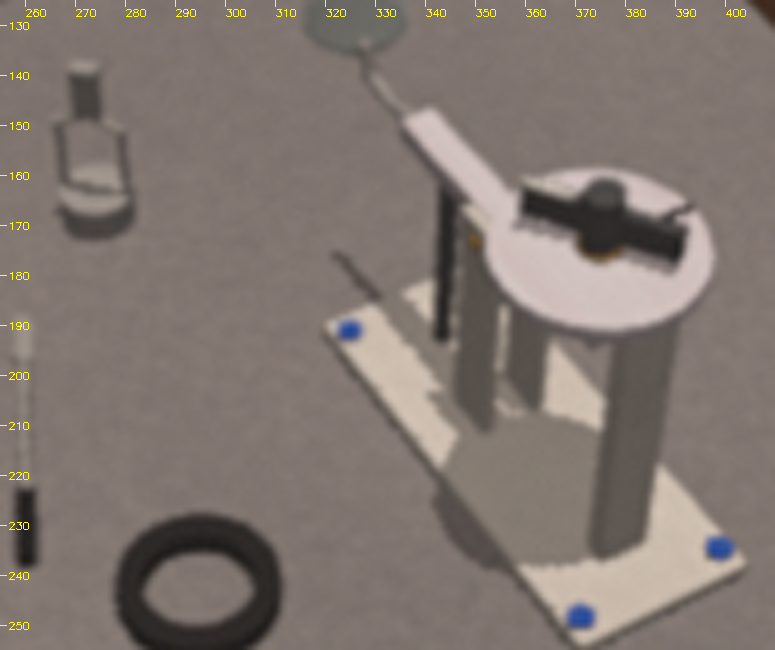

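The enlarged top view shows the plate centre at about (331.3,156), the plate line at (330,142), and the marked arm (light line) pointing lower-left to (320,163.5). The hook tip is near (261,163). In the side crop the weight's tab top is at (270,138.5), with stirrup feet at (262,165)/(278,163). Next I'll compute positions and take a closer crop of the weight.

```bash
cat > h.py <<'E'
import cv2,numpy as np
from bench import arm
from scipy.optimize import least_squares
C={n:arm.get_calibration(n) for n in("side","top")}
def proj(n,P):
    c=C[n]; return cv2.projectPoints(np.float64(P).reshape(-1,3),np.float64(c["rvec"]),np.float64(c["tvec"]),np.float64(c["K"]),np.float64(c["D"]))[0][:,0]
def at(n,uv,z): # world point on height z
    c=C[n];R=cv2.Rodrigues(np.float64(c["rvec"]))[0];t=np.float64(c["tvec"]).ravel()
    p=cv2.undistortPoints(np.float64([[uv]]),np.float64(c["K"]),np.float64(c["D"]))[0,0]
    d=R.T@np.r_[p,1];o=-R.T@t
    return o+d*(z-o[2])/d[2]
def tri(a,b): # side uv, top uv
    r=least_squares(lambda P:np.r_[proj("side",P)[0]-a,proj("top",P)[0]-b],[500,200,100.]);return r.x,r.cost
def crop(im,x,y,w,h,f,step=10):
    c=cv2.resize(im[y:y+h,x:x+w],None,fx=f,fy=f,interpolation=cv2.INTER_CUBIC)
    for i in range(x,x+w):
        if i%step==0: cv2.line(c,((i-x)*f,0),((i-x)*f,6),(0,255,255),1); cv2.putText(c,str(i),((i-x)*f,16),0,.35,(0,255,255),1)
    for j in range(y,y+h):
        if j%step==0: cv2.line(c,(0,(j-y)*f),(6,(j-y)*f),(0,255,255),1); cv2.putText(c,str(j),(8,(j-y)*f+4),0,.35,(0,255,255),1)
    return c
E
python3 - <<'E'
from h import *
np.set_printoptions(precision=1,suppress=True)
print("plate",tri((373,174.5),(331.3,156)),at("top",(331.3,156),200),at("side",(373,174.5),200))
print("dots",[at("top",u,14) for u in((282,157.5),(284,183.5),(352,178.5),(350,153.5))],[at("side",u,14) for u in((323,191),(369,248),(397,234.5))])
print("hooktip",tri((325.5,133),(260.8,163)),at("top",(260.8,163),170),at("side",(325.5,133),170))
print("bar mark/platemark",at("top",(320,163.5),228),at("top",(330,142),200), "ends",at("top",(319.5,164),228),at("top",(341,145.5),228))
print("hubtop side",at("side",(373.5,161.5),237),"top",at("top",(330.8,153),237))
print("tab",tri((270,138.3),(235,206)),at("side",(270,138.3),121))
t=cv2.imread("pics/top0.png");s=cv2.imread("pics/side0.png")
cv2.imwrite("pics/w.png",cv2.hconcat([crop(t,215,190,40,40,10),crop(s,252,132,40,40,10)]))
E
```

```text
plate (array([607.3, -16.2, 199.5]), np.float64(0.018009868414056808)) [607.6 -16.4 200. ] [606.7 -16.6 200. ]
dots [array([647.8, 152.7,  14. ]), array([554.6, 146.4,  14. ]), array([567.7, -92.1,  14. ]), array([657.3, -87.6,  14. ])] [array([553.2, 146.8,  14. ]), array([565.5, -91.8,  14. ]), array([655.7, -88.3,  14. ])]
hooktip (array([594.6, 208.4, 171.2]), np.float64(0.1897670520914132)) [596.3 208.1 170. ] [594.1 209.9 170. ]
bar mark/platemark [578.6  19.4 228. ] [652.6 -13.3 200. ] ends [577.1  20.9 228. ] [633.6 -46.1 228. ]
hubtop side [608.8 -10.  237. ] top [608.6 -14.1 237. ]
tab (array([461.6, 296.2, 139. ]), np.float64(0.27806747572874563)) [467.2 316.9 121. ]
```

View pics/w.png

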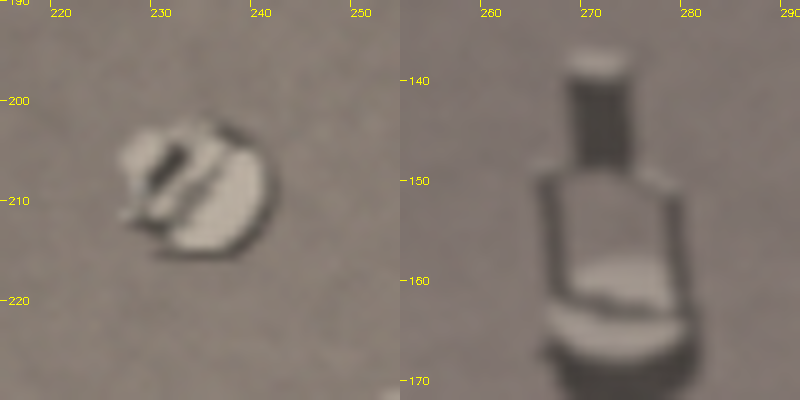

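The weight crop shows the tab top (shadowed by the stirrup bars) near top (229.5,204.5). In the side view the tab top spans (268.5..274.5,138) and the stirrup feet are at (267,163)/(280,164.5). The measurements agree with the given sizes: tip to axis is 225 mm, the plate is at z 199.5, and the bar must turn about 127°. I'll fork the unmarked arm between fingers opened to 16 mm and turn it.

```bash
cat >> h.py <<'E'
from scipy.spatial.transform import Rotation as Ro
def go(x,y,z,yaw): # yaw of tool x in rad, tool down; prints the shift and turn in tool axes
    s=arm.read_state();R=Ro.from_quat(s["ee_rot"]);p=s["position"]
    T=Ro.from_euler("z",yaw)*Ro.from_euler("x",np.pi)
    d=R.inv().apply(np.r_[x,y,z]-p);r=(R.inv()*T).as_rotvec()
    print("pos",p.round(1),"d",d.round(1),"r",r.round(3),"|d|",np.linalg.norm(d).round(),"j",s["joints"].round(2),"F",s["contact_force"].round(1),"w",round(s["gripper_width"],1))
E
python3 - <<'E'
from h import *
s=np.deg2rad(-50); go(607.5+30*np.cos(s),-15.5+30*np.sin(s),300,s)
# weight pose fit
t=at("top",(229.8,205),121);print(t,at("side",(271.3,138),121),at("side",(267,163),24),at("side",(280,164.5),24),at("side",(273.5,168),24),at("top",(235.5,208.5),12))
E
```

```text
pos [232.1 579.8 247.4] d [596.3 427.4 -51.8] r [ 0.002 -0.001  0.492] |d| 735.0 j [ 1.45  0.39  0.01 -0.   -1.19 -0.26] F [-0.3  0.6  0.5] w 85.4
[469.08980015 316.1559652  121.        ] [471.07062134 316.38785227 121.        ] [450.77041147 323.39903854  24.        ] [483.55402249 298.55221954  24.        ] [459.73778019 293.59679573  24.        ] [469.7054902  317.21909634  12.        ]
```

The manual's scale: shifts go in shares of 0.5 m and turns go in shares of 4 rad. Converting my numbers, 360 mm is 0.72, 143 mm is 0.286, 0.45 rad is 0.1125.

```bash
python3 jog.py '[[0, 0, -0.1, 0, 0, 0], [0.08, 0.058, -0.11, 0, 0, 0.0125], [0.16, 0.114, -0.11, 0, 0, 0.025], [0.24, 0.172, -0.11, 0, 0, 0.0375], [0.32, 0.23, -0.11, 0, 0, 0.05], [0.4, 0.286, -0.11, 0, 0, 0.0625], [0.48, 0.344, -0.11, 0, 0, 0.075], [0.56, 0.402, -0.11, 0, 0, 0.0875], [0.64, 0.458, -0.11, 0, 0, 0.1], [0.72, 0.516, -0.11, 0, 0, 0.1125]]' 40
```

```text
refused: ROWS must be a list of objects, one for each row. Nothing was moved.
```

Wrong form. The message asks for a list of objects, one for each row, so I'll send the same numbers that way.

```bash
python3 jog.py '[{"pos": [0, 0, -0.1]}, {"pos": [0.08, 0.058, -0.11], "rot": [0, 0, 0.0125]}, {"pos": [0.16, 0.114, -0.11], "rot": [0, 0, 0.025]}, {"pos": [0.24, 0.172, -0.11], "rot": [0, 0, 0.0375]}, {"pos": [0.32, 0.23, -0.11], "rot": [0, 0, 0.05]}, {"pos": [0.4, 0.286, -0.11], "rot": [0, 0, 0.0625]}, {"pos": [0.48, 0.344, -0.11], "rot": [0, 0, 0.075]}, {"pos": [0.56, 0.402, -0.11], "rot": [0, 0, 0.0875]}, {"pos": [0.64, 0.458, -0.11], "rot": [0, 0, 0.1]}, {"pos": [0.72, 0.516, -0.11], "rot": [0, 0, 0.1125]}]' 40; python3 jog.py '[{"pos": [0.08, 0.058, 0], "rot": [0, 0, 0.01]}, {"pos": [0.16, 0.114, 0], "rot": [0, 0, 0.01]}, {"pos": [0.24, 0.172, 0], "rot": [0, 0, 0.01]}, {"pos": [0.32, 0.23, 0], "rot": [0, 0, 0.01]}, {"pos": [0.4, 0.286, 0], "rot": [0, 0, 0.01]}, {"pos": [0.4, 0.286, 0], "rot": [0, 0, 0.01]}, {"pos": [0.4, 0.286, 0], "rot": [0, 0, 0.01]}, {"pos": [0.4, 0.286, 0], "rot": [0, 0, 0.01]}]' 16; python3 - <<'E'
from h import *
s=np.deg2rad(-50); go(607.5+30*np.cos(s),-15.5+30*np.sin(s),300,s)
E
```

```text
clock: 1.1
position: [471.0, 205.0, 303.1]
ee_rot: [0.915, -0.404, -0.0, 0.0]
contact_force: [1.1, 0.0, -0.1]
gripper_width: 39.9
grasp_force: 0.0
clock: 1.9
position: [499.7, -36.6, 303.1]
ee_rot: [0.907, -0.421, -0.0, 0.0]
contact_force: [-1.1, -0.3, -0.1]
gripper_width: 15.9
grasp_force: 0.0
pos [499.7 -36.6 303.1] d [ 83.4 -96.    3. ] r [0.    0.    0.002] |d| 127.0 j [ 0.25  0.13 -0.19 -0.   -1.24  0.45] F [-1.1 -0.3 -0.1] w 15.9
```

Scaled: -96 mm is -0.192, 83.4 mm is 0.1668.

```bash
python3 jog.py '[{"pos": [0.056, -0.064, 0]}, {"pos": [0.112, -0.128, 0]}, {"pos": [0.1668, -0.192, 0]}, {"pos": [0.1668, -0.192, 0]}, {"pos": [0.1668, -0.192, 0.03]}, {"pos": [0.1668, -0.192, 0.06]}, {"pos": [0.1668, -0.192, 0.08]}, {"pos": [0.1668, -0.192, 0.08]}]'; python3 - <<'E'
from h import *
s=np.deg2rad(-50); go(607.5+30*np.cos(s),-15.5+30*np.sin(s),228,s)
t=arm.get_image("top");q=arm.get_image("side")
cv2.imwrite("pics/a.png",cv2.hconcat([crop(t,300,125,60,60,6),crop(q,340,130,70,60,6)]))
E
```

```text
clock: 2.7
position: [625.8, -37.9, 261.7]
ee_rot: [0.907, -0.421, -0.002, 0.001]
contact_force: [0.7, -0.0, -0.8]
gripper_width: 16.3
grasp_force: 0.0
pos [625.8 -37.9 261.7] d [ 1.1 -0.5 33.7] r [0.003 0.002 0.004] |d| 34.0 j [ 0.2   0.38  0.04 -0.   -1.23  0.5 ] F [ 0.7 -0.  -0.8] w 16.3
```

View pics/a.png

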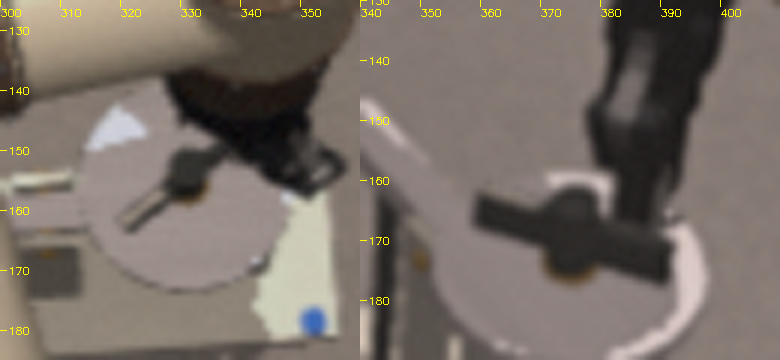

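The view shows the gripper above the unmarked arm, with the fingertips at side (385,165) just over the bar. I'll open to 24 mm for margin, descend gently, then narrow the fork.

Scaled: 32 mm is 0.064, 26 mm is 0.052.

```bash
python3 jog.py '[{"pos": [0.002, 0, 0]}, {"pos": [0.002, 0, 0.016]}, {"pos": [0.002, 0, 0.028]}, {"pos": [0.002, 0, 0.04]}, {"pos": [0.002, 0, 0.052]}, {"pos": [0.002, 0, 0.064]}, {"pos": [0.002, 0, 0.064]}]' 24; python3 jog.py '[{}, {}, {}, {}]' 13;  python3 - <<'E'
from h import *
s=np.deg2rad(-50); go(607.5+30*np.cos(s),-15.5+30*np.sin(s),228,s)
E
```

```text
clock: 3.5
position: [627.1, -40.0, 229.9]
ee_rot: [0.907, -0.422, -0.001, 0.001]
contact_force: [-0.2, 0.4, 0.1]
gripper_width: 24.0
grasp_force: 0.0
clock: 3.9
position: [627.8, -39.9, 231.6]
ee_rot: [0.907, -0.422, 0.0, -0.0]
contact_force: [0.0, -0.1, 0.2]
gripper_width: 12.8
grasp_force: 0.0
pos [627.8 -39.9 231.6] d [-1.7 -0.2  3.6] r [-0.001 -0.     0.002] |d| 4.0 j [ 0.19  0.4  -0.01  0.   -1.16  0.51] F [ 0.  -0.1  0.2] w 12.8
```

Scaled: 25.4 mm is 0.0508, 23.1 mm is 0.0462, 0.96 rad is 0.24.

```bash
python3 jog.py '[{"pos": [0, 0, 0.006]}, {"pos": [-0.0004, 0.0074, 0.006], "rot": [0, 0, 0.03]}, {"pos": [-0.0018, 0.0148, 0.0052], "rot": [0, 0, 0.06]}, {"pos": [-0.004, 0.0218, 0.0048], "rot": [0, 0, 0.09]}, {"pos": [-0.007, 0.0286, 0.0044], "rot": [0, 0, 0.12]}, {"pos": [-0.0108, 0.035, 0.004], "rot": [0, 0, 0.15]}, {"pos": [-0.0154, 0.0408, 0.0036], "rot": [0, 0, 0.18]}, {"pos": [-0.0206, 0.0462, 0.0032], "rot": [0, 0, 0.21]}, {"pos": [-0.0264, 0.0508, 0.0028], "rot": [0, 0, 0.24]}, {"pos": [-0.0264, 0.0508, 0.0028], "rot": [0, 0, 0.24]}]';  python3 - <<'E'
from h import *
s=np.deg2rad(-50)-.96; go(607.5+31*np.cos(s),-15.5+31*np.sin(s),230,s)
t=arm.get_image("top");q=arm.get_image("side")
cv2.imwrite("pics/b.png",cv2.hconcat([crop(t,300,125,60,60,6),crop(q,340,130,70,60,6)]))
E
```

```text
clock: 4.9
position: [600.7, -45.5, 230.2]
ee_rot: [-0.61, 0.793, -0.001, 0.002]
contact_force: [3.5, 1.2, -0.9]
gripper_width: 12.9
grasp_force: 1.2
pos [600.7 -45.5 230.2] d [0.3 1.2 0.2] r [-0.003  0.002  0.003] |d| 1.0 j [ 0.19  0.36 -0.08 -0.   -1.13 -0.45] F [ 3.5  1.2 -0.9] w 12.9
```

View pics/b.png

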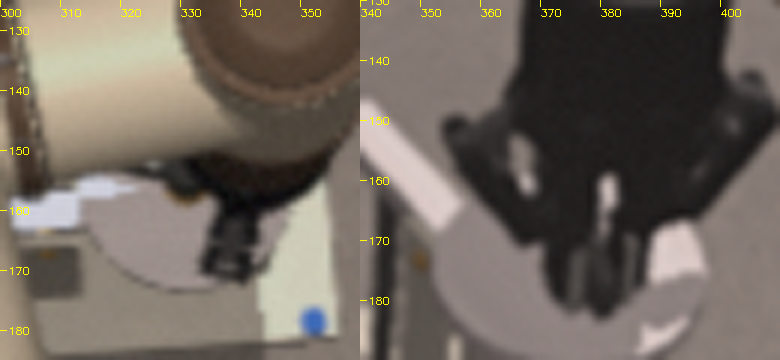

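The picture shows the bar caught between the fingertips, with the fingers straddling the arm at side (380,175), and the push force is about 3.7 N. I'll continue.

Scaled: 28.5 mm is 0.057, 26.7 mm is 0.0534, 1.17 rad is 0.2925.

```bash
python3 jog.py '[{"pos": [-0.0006, 0.008, -0.0004], "rot": [0, 0, 0.0325]}, {"pos": [-0.002, 0.016, -0.001], "rot": [0, 0, 0.065]}, {"pos": [-0.0046, 0.0236, -0.0014], "rot": [0, 0, 0.0975]}, {"pos": [-0.0082, 0.0308, -0.002], "rot": [0, 0, 0.13]}, {"pos": [-0.0126, 0.0376, -0.0024], "rot": [0, 0, 0.1625]}, {"pos": [-0.018, 0.0436, -0.003], "rot": [0, 0, 0.195]}, {"pos": [-0.024, 0.049, -0.0034], "rot": [0, 0, 0.2275]}, {"pos": [-0.0306, 0.0534, -0.004], "rot": [0, 0, 0.26]}, {"pos": [-0.0378, 0.057, -0.0044], "rot": [0, 0, 0.2925]}, {"pos": [-0.0378, 0.057, -0.0044], "rot": [0, 0, 0.2925]}]'; python3 jog.py '[{"pos": [-0.0002, 0.0046, -0.0002], "rot": [0, 0, 0.0188]}, {"pos": [-0.0008, 0.0092, -0.0004], "rot": [0, 0, 0.0375]}, {"pos": [-0.0008, 0.0092, -0.0004], "rot": [0, 0, 0.0375]}, {"pos": [-0.0008, 0.0092, -0.0004], "rot": [0, 0, 0.0375]}]'; python3 - <<'E'
from h import *
s=np.deg2rad(-50)-2.28; go(607.5+31*np.cos(s),-15.5+31*np.sin(s),232,s)
t=arm.get_image("top");q=arm.get_image("side")
cv2.imwrite("pics/c.png",cv2.hconcat([crop(t,300,125,60,60,6),crop(q,340,130,70,60,6)]))
E
```

```text
clock: 6.0
position: [577.1, -21.2, 232.5]
ee_rot: [-0.071, 0.997, -0.001, -0.0]
contact_force: [0.7, -2.0, 0.1]
gripper_width: 13.1
grasp_force: 0.8
clock: 6.4
position: [576.7, -16.8, 232.7]
ee_rot: [0.003, 1.0, -0.001, -0.0]
contact_force: [0.4, -3.2, 1.7]
gripper_width: 13.0
grasp_force: 1.7
pos [576.7 -16.8 232.7] d [0.2 1.6 0.7] r [-0.001 -0.     0.005] |d| 2.0 j [ 0.25  0.32 -0.14  0.   -1.12 -1.83] F [ 0.4 -3.2  1.7] w 13.0
```

View pics/c.png

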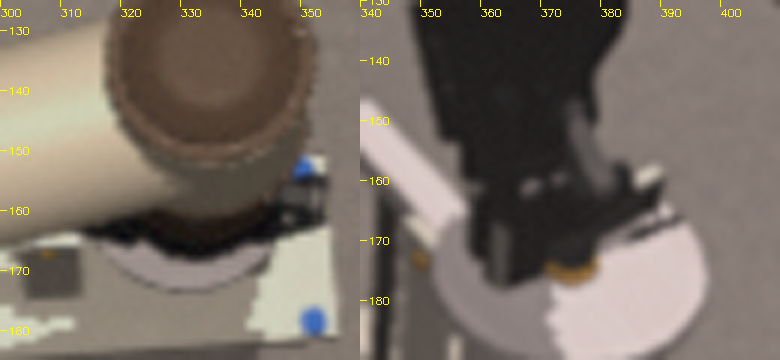

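The side view shows the marked arm's end at about (388,163), right by the plate line at (391,166). I'll lift off, move toward the weight and check.

Scaled: -250 mm is -0.5, -210 mm is -0.42, -0.6 rad is -0.15.

```bash
python3 jog.py '[{}, {"pos": [0, 0, -0.02]}, {"pos": [0, 0, -0.08]}, {"pos": [0, 0, -0.14]}, {"pos": [0.048, -0.084, -0.15], "rot": [0, 0, -0.025]}, {"pos": [0.096, -0.168, -0.15], "rot": [0, 0, -0.05]}, {"pos": [0.144, -0.252, -0.15], "rot": [0, 0, -0.075]}, {"pos": [0.192, -0.336, -0.15], "rot": [0, 0, -0.1]}, {"pos": [0.192, -0.42, -0.15], "rot": [0, 0, -0.125]}, {"pos": [0.192, -0.5, -0.15], "rot": [0, 0, -0.15]}]' 24; python3 - <<'E'
from h import *
go(470,316.5,200,-2.2)
t=arm.get_image("top");q=arm.get_image("side")
cv2.imwrite("pics/d.png",cv2.hconcat([crop(t,300,125,60,60,6),crop(q,340,130,70,60,6)]))
E
```

```text
clock: 7.5
position: [477.5, -266.1, 308.4]
ee_rot: [-0.294, 0.956, 0.0, 0.001]
contact_force: [0.7, 0.6, 0.1]
gripper_width: 23.9
grasp_force: 0.0
pos [ 477.5 -266.1  308.4] d [-320.6  486.5  108.7] r [-0.     0.001 -0.346] |d| 593.0 j [-0.21  0.21 -0.08 -0.   -1.27 -0.76] F [0.7 0.6 0.1] w 23.9
```

View pics/d.png

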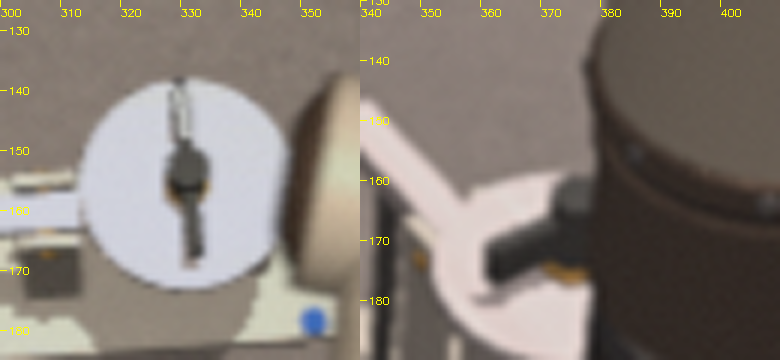

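The top view shows the marked arm (light line 328.5–330, 140–148) over the plate line at (330,139). I'll check the angle numerically and plan the weight grasp.

```bash
python3 - <<'E'
from h import *
a=at("top",(329,140.5),232);b=at("top",(331.8,167.5),232);d=a-b
print(a,b,np.degrees(np.arctan2(d[1],d[0])), "plate mark dir 2.7")
for z,ax in((232,(607.5,-16)),): print(proj("top",[ax[0]+36,ax[1]+1.7,z]),proj("top",[643.3,-14.6,200]))
go(470,316.5,200,np.deg2rad(-37-90))
go(470,316.5,200,np.deg2rad(-37+90))
E
```

```text
[649.12065625  -9.55273509 232.        ] [564.66128642 -16.26281969 232.        ] 4.542464471625759 plate mark dir 2.7
[[330.58857621 142.25407201]] [[330.47573554 144.87132325]]
pos [ 477.8 -268.1  307.2] d [-317.9  490.7  107.4] r [ 0.001 -0.    -0.337] |d| 594.0 j [-0.22  0.22 -0.08 -0.   -1.27 -0.77] F [-0.3  0.4 -0. ] w 23.9
pos [ 477.8 -268.1  307.2] d [-317.9  490.7  107.4] r [-0.000e+00 -1.000e-03  2.805e+00] |d| 594.0 j [-0.22  0.22 -0.08 -0.   -1.27 -0.77] F [-0.3  0.4 -0. ] w 23.9
```

The bar sits at 4.5° against the plate line's 2.7°, about 1 mm off, so step 1 is done. Next I'll go above the weight with the fingers opened to 50 mm.

Scaled: 400 mm is 0.8, -260 mm is -0.52, -0.337 rad is -0.0843.

```bash
python3 jog.py '[{"pos": [-0.052, 0.08, 0], "rot": [0, 0, -0.0075]}, {"pos": [-0.104, 0.16, 0], "rot": [0, 0, -0.015]}, {"pos": [-0.156, 0.24, 0], "rot": [0, 0, -0.025]}, {"pos": [-0.208, 0.32, 0], "rot": [0, 0, -0.035]}, {"pos": [-0.26, 0.4, 0], "rot": [0, 0, -0.045]}, {"pos": [-0.312, 0.48, 0], "rot": [0, 0, -0.055]}, {"pos": [-0.364, 0.56, 0], "rot": [0, 0, -0.065]}, {"pos": [-0.416, 0.64, 0], "rot": [0, 0, -0.075]}, {"pos": [-0.468, 0.72, 0], "rot": [0, 0, -0.0843]}, {"pos": [-0.52, 0.8, 0], "rot": [0, 0, -0.0843]}]' 45; python3 - <<'E'
from h import *
go(470,316.5,200,np.deg2rad(-37-90))
E
```

```text
clock: 8.6
position: [470.3, 214.6, 307.9]
ee_rot: [-0.448, 0.894, 0.0, 0.0]
contact_force: [1.2, 0.2, -0.6]
gripper_width: 44.9
grasp_force: 0.0
pos [470.3 214.6 307.9] d [-81.5  61.1 108. ] r [0.001 0.    0.005] |d| 148.0 j [ 0.74  0.16 -0.15 -0.   -1.26 -1.38] F [ 1.2  0.2 -0.6] w 44.9
```

Scaled: 145 mm is 0.29, 130 mm is 0.26, 0.03 rad is 0.0075.

```bash
python3 jog.py '[{"pos": [-0.054, 0.04, 0], "rot": [0, 0, -0.0025]}, {"pos": [-0.108, 0.082, 0], "rot": [0, 0, -0.005]}, {"pos": [-0.163, 0.122, 0], "rot": [0, 0, 0.005]}, {"pos": [-0.163, 0.122, 0.08], "rot": [0, 0, 0.0075]}, {"pos": [-0.163, 0.122, 0.16], "rot": [0, 0, 0.0075]}, {"pos": [-0.163, 0.122, 0.216], "rot": [0, 0, 0.0075]}, {"pos": [-0.163, 0.122, 0.26], "rot": [0, 0, 0.0075]}, {"pos": [-0.163, 0.122, 0.29], "rot": [0, 0, 0.0075]}, {"pos": [-0.163, 0.122, 0.29], "rot": [0, 0, 0.0075]}]'; python3 - <<'E'
from h import *
go(470,316.5,108,np.deg2rad(-39-90))
t=arm.get_image("top");q=arm.get_image("side")
cv2.imwrite("pics/e.png",cv2.hconcat([crop(t,205,180,60,60,6),crop(q,240,110,70,60,6)]))
E
```

```text
clock: 9.5
position: [469.8, 313.3, 160.1]
ee_rot: [-0.434, 0.901, -0.001, -0.003]
contact_force: [0.8, 0.5, -0.2]
gripper_width: 45.1
grasp_force: 0.0
pos [469.8 313.3 160.1] d [-3.   1.7 52.1] r [ 0.001 -0.006  0.008] |d| 52.0 j [ 0.87  0.37 -0.26 -0.   -0.95 -1.55] F [ 0.8  0.5 -0.2] w 45.1
```

View pics/e.png

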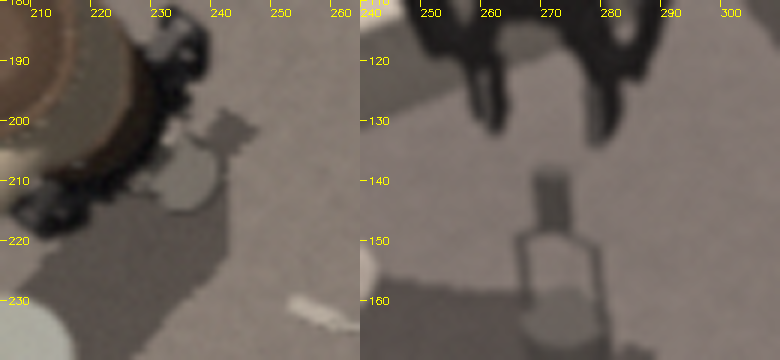

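The side view shows the fingers at (262,131) and (279,133), straddling the tab (268–274, 139) with the same slope as the stirrup. I'll descend and grip.

Scaled: 50 mm is 0.1, 42 mm is 0.084.

```bash
python3 jog.py '[{"pos": [-0.004, 0.002, 0]}, {"pos": [-0.004, 0.002, 0.03]}, {"pos": [-0.004, 0.002, 0.06]}, {"pos": [-0.004, 0.002, 0.084]}, {"pos": [-0.004, 0.002, 0.1]}, {"pos": [-0.004, 0.002, 0.1]}, {"pos": [-0.004, 0.002, 0.1]}]'; python3 jog.py '[{}, {}, {}, {}, {}, {}, {}]' 8; python3 jog.py '[{"pos": [0, 0, -0.02]}, {"pos": [0, 0, -0.05]}, {"pos": [0, 0, -0.08]}, {"pos": [0, 0, -0.08]}]'; python3 - <<'E'
from h import *
ya=np.array([-.047,.999]); seat=np.array([598.1,179.5]); p=seat+85*ya
go(*p,213,np.deg2rad(-87.3))
E
```

```text
clock: 10.3
position: [472.5, 316.2, 112.8]
ee_rot: [-0.434, 0.901, 0.0, 0.0]
contact_force: [0.1, 0.1, 0.2]
gripper_width: 45.0
grasp_force: 0.0
clock: 11.0
position: [472.4, 316.4, 112.9]
ee_rot: [-0.434, 0.901, 0.0, 0.001]
contact_force: [-1.4, 1.5, 4.4]
gripper_width: 14.5
grasp_force: 59.6
clock: 11.4
position: [472.6, 316.2, 153.6]
ee_rot: [-0.434, 0.901, 0.0, 0.001]
contact_force: [-0.1, 0.5, -2.6]
gripper_width: 14.6
grasp_force: 58.7
pos [472.6 316.2 153.6] d [ -35.4 -127.3  -59.2] r [-0.001  0.002 -0.72 ] |d| 145.0 j [ 0.87  0.37 -0.27  0.   -0.93 -1.55] F [-0.1  0.5 -2.6] w 14.6
```

Scaled: -127 mm is -0.254, -112 mm is -0.224, -0.72 rad is -0.18.

```bash
python3 jog.py '[{"pos": [0, 0, -0.06]}, {"pos": [0, 0, -0.128]}, {"pos": [-0.008, -0.028, -0.128], "rot": [0, 0, -0.02]}, {"pos": [-0.018, -0.064, -0.128], "rot": [0, 0, -0.045]}, {"pos": [-0.028, -0.104, -0.128], "rot": [0, 0, -0.0725]}, {"pos": [-0.04, -0.144, -0.128], "rot": [0, 0, -0.1025]}, {"pos": [-0.052, -0.188, -0.128], "rot": [0, 0, -0.1325]}, {"pos": [-0.062, -0.224, -0.128], "rot": [0, 0, -0.16]}, {"pos": [-0.0708, -0.254, -0.128], "rot": [0, 0, -0.18]}, {"pos": [-0.0708, -0.254, -0.128], "rot": [0, 0, -0.18]}]'; python3 - <<'E'
from h import *
ya=np.array([-.047,.999]); seat=np.array([598.1,179.5]); p=seat+85*ya
go(*p,217.8,np.deg2rad(-87.3))
go(*seat,217.8,np.deg2rad(-87.3))
t=arm.get_image("top");q=arm.get_image("side")
cv2.imwrite("pics/f.png",cv2.hconcat([crop(t,220,125,60,60,6),crop(q,285,100,70,60,6)]))
E
```

```text
clock: 12.4
position: [594.1, 263.0, 213.8]
ee_rot: [0.723, -0.691, -0.0, 0.002]
contact_force: [-1.1, 0.0, -3.1]
gripper_width: 14.9
grasp_force: 59.2
pos [594.1 263.  213.8] d [-1.4 -0.  -4. ] r [ 0.003 -0.002 -0.002] |d| 4.0 j [ 0.67  0.45  0.03 -0.   -1.15 -0.62] F [-1.1  0.  -3.1] w 14.9
pos [594.1 263.  213.8] d [83.6 -0.2 -3.9] r [ 0.003 -0.002 -0.002] |d| 84.0 j [ 0.67  0.45  0.03 -0.   -1.15 -0.62] F [-1.1  0.  -3.1] w 14.9
```

View pics/f.png

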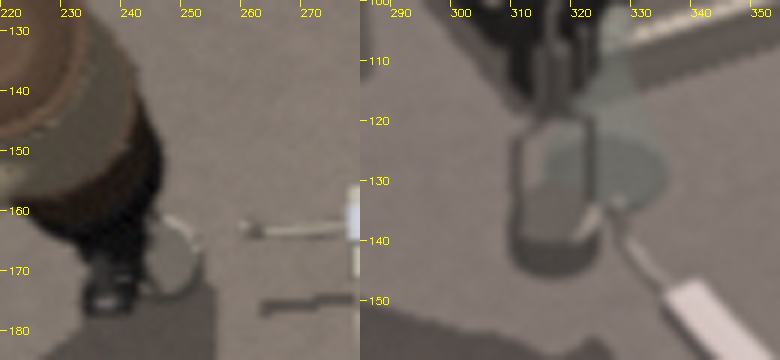

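The picture shows the weight held upright just beyond the hook tip. In the top view the disc is near (245.5,167.5) and the tip near (261,163); in the side view the stirrup peak is at (317,120). I'll check the lateral alignment before threading.

```bash
python3 - <<'E'
from h import *
print("disc top",at("top",(245.3,167.7),125),"tip",at("top",(261,163.2),170),at("top",(270,162.8),150))
P=np.array([594.1,263,101]);xs=np.array([.999,.047,0])
print(proj("side",[P+[0,0,84],P+20*xs+[0,0,30],P-20*xs+[0,0,30],P+[0,0,0]]).round(1),proj("top",[P+[0,0,24]]).round(1))
print("side tip/seat/beam end",proj("side",[[596.7,208.4,170],[598.1,179.5,150],[599.3,153.5,150]]).round(1),proj("top",[[596.7,208.4,170],[598.1,179.5,150],[599.3,153.5,150]]).round(1))
E
```

```text
disc top [591.20831055 264.95684922 125.        ] tip [595.6185724  207.42508548 170.        ] [600.57753364 180.7623545  150.        ]
[[316.8 118.3]
 [322.9 130.9]
 [311.  135.3]
 [317.1 141. ]] [[245.9 166.8]]
side tip/seat/beam end [[326.6 133. ]
 [331.8 144.4]
 [336.7 149.8]] [[260.7 162.9]
 [270.4 163.5]
 [278.4 163. ]]
```

Everything agrees within 2–3 mm, well inside the 40 mm stirrup. I'll thread it on.

Scaled: 84 mm is 0.168, 78 mm is 0.156.

```bash
python3 jog.py '[{"pos": [0, 0, -0.008]}, {"pos": [0.02, 0, -0.008]}, {"pos": [0.05, 0, -0.008]}, {"pos": [0.08, 0, -0.008]}, {"pos": [0.11, 0, -0.008]}, {"pos": [0.136, 0, -0.008]}, {"pos": [0.156, 0, -0.008]}, {"pos": [0.168, 0, -0.008]}, {"pos": [0.168, 0, -0.008]}, {"pos": [0.168, 0, -0.008]}]'; python3 jog.py '[{"pos": [0, 0, 0.02]}, {"pos": [0, 0, 0.036]}, {"pos": [0, 0, 0.048]}, {"pos": [0, 0, 0.056]}, {"pos": [0, 0, 0.06]}, {"pos": [0, 0, 0.06]}]'; python3 - <<'E'
from h import *
go(598.1,179.5,182,np.deg2rad(-87.3))
E
```

```text
clock: 13.5
position: [597.6, 180.7, 220.3]
ee_rot: [0.723, -0.69, 0.0, -0.0]
contact_force: [-0.8, -0.2, -3.4]
gripper_width: 14.9
grasp_force: 59.2
clock: 14.1
position: [597.4, 180.6, 189.9]
ee_rot: [0.724, -0.69, -0.0, 0.0]
contact_force: [-0.1, -0.2, -3.5]
gripper_width: 14.6
grasp_force: 59.2
pos [597.4 180.6 189.9] d [ 1.1 -0.7  7.9] r [ 0. -0.  0.] |d| 8.0 j [ 0.55  0.43 -0.08  0.   -1.07 -0.51] F [-0.1 -0.2 -3.5] w 14.6
```

Scaled: 9 mm is 0.018, 8 mm is 0.016.

```bash
python3 jog.py '[{"pos": [0, 0, 0.006]}, {"pos": [0, 0, 0.012]}, {"pos": [0, 0, 0.016]}, {"pos": [0, 0, 0.018]}, {"pos": [0, 0, 0.018]}, {"pos": [0, 0, 0.018]}]' 
```

```text
clock: 14.7
position: [597.7, 180.6, 181.8]
ee_rot: [0.724, -0.69, 0.0, -0.0]
contact_force: [-0.9, -0.1, -1.1]
gripper_width: 14.8
grasp_force: 59.5
```

Contact has been made, with the hook carrying about 2.3 N. I'll tug further.

Scaled: 3 mm is 0.006, 2 mm is 0.004.

```bash
python3 jog.py '[{"pos": [0, 0, 0.002]}, {"pos": [0, 0, 0.004]}, {"pos": [0, 0, 0.006]}, {"pos": [0, 0, 0.006]}, {"pos": [0, 0, 0.006]}]'; python3 jog.py '[{"pos": [0, 0, 0.001]}, {"pos": [0, 0, 0.002]}, {"pos": [0, 0, 0.002]}, {"pos": [0, 0, 0.002]}, {"pos": [0, 0, 0.002]}]'
```

```text
clock: 15.2
position: [597.7, 180.6, 178.9]
ee_rot: [0.724, -0.69, 0.0, -0.0]
contact_force: [0.2, -0.8, 1.9]
gripper_width: 14.5
grasp_force: 60.0
clock: 15.7
position: [597.7, 180.6, 177.6]
ee_rot: [0.724, -0.69, 0.0, -0.0]
contact_force: [-0.7, -1.1, 4.8]
gripper_width: 14.7
grasp_force: 60.2
```

The hook carries about 8 N and that was held. I'll ease to zero reading, release and rise.

The manual's scale: shifts go in shares of 0.5 m and turns go in shares of 4 rad. Converting my numbers, -3 mm is -0.006, -2 mm is -0.004.

```bash
python3 jog.py '[{}, {}, {}, {"pos": [0, 0, -0.002]}, {"pos": [0, 0, -0.004]}, {"pos": [0, 0, -0.006]}, {"pos": [0, 0, -0.006]}, {"pos": [0, 0, -0.006]}]'; python3 jog.py '[{}, {}, {}, {}, {}, {}]' 40;  python3 jog.py '[{"pos": [0, 0, -0.01]}, {"pos": [0, 0, -0.03]}, {"pos": [0, 0, -0.06]}, {"pos": [0, 0, -0.1]}, {"pos": [0, 0, -0.15]}, {"pos": [0, 0, -0.2]}, {"pos": [-0.08, 0, -0.24]}, {"pos": [-0.16, 0, -0.24]}, {"pos": [-0.24, 0, -0.24]}, {"pos": [-0.32, 0, -0.24]}]'; python3 jog.py '[{}, {}, {}, {}, {}]'; python3 - <<'E'
from h import *
t=arm.get_image("top");q=arm.get_image("side")
cv2.imwrite("pics/g.png",cv2.hconcat([crop(t,255,130,100,80,4),crop(q,310,100,95,80,4)]))
E
```

```text
clock: 16.5
position: [597.5, 180.6, 179.9]
ee_rot: [0.723, -0.69, -0.0, 0.0]
contact_force: [2.3, 0.0, 0.2]
gripper_width: 14.5
grasp_force: 59.8
clock: 17.1
position: [597.3, 180.5, 180.3]
ee_rot: [0.724, -0.69, -0.0, 0.0]
contact_force: [-0.2, -0.4, -0.3]
gripper_width: 39.7
grasp_force: 0.0
clock: 18.1
position: [589.8, 341.7, 302.0]
ee_rot: [0.723, -0.69, 0.0, -0.001]
contact_force: [0.8, -0.2, 0.2]
gripper_width: 39.9
grasp_force: 0.0
clock: 18.6
position: [590.2, 339.2, 300.9]
ee_rot: [0.723, -0.691, 0.0, -0.0]
contact_force: [-0.4, 1.1, -0.2]
gripper_width: 39.7
grasp_force: 0.0
```

View pics/g.png

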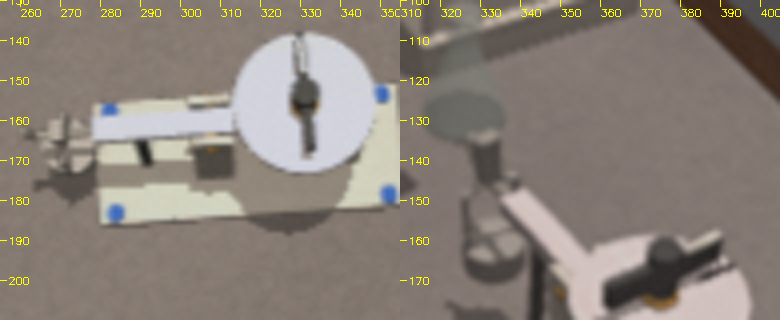

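The picture shows the weight hanging upright on the hook, with its tab at side (329,135) and disc at (331,165). The bar is over the plate's line and the flask is standing. I'll let it settle, check for swing by image difference, and hand in if it's still.

```bash
for i in 1 2; do python3 jog.py '[{}, {}, {}, {}, {}, {}, {}, {}, {}, {}]' >/dev/null; done; python3 - <<'E'
from h import *
im=[]
for i in range(8): im.append(arm.get_image("side")[125:180,315:345].astype(int))
d=[np.abs(a-im[0]).mean().round(2) for a in im]
print(d)
if max(d)<1.5: print(arm.job_done())
E
```

```text
[np.float64(0.0), np.float64(0.65), np.float64(0.65), np.float64(0.65), np.float64(0.64), np.float64(0.64), np.float64(0.65), np.float64(0.63)]
the job is handed in; nothing more can be done
None
```

The clamp screw was turned clockwise until the bar's line lay over the plate's line (about 1 mm off). The weight was hung on the hook, tugged to about 8 N by the wrist force reading and released. It was hanging still with the arm clear when I handed the job in; no verdict was returned.

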